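Shift the row of bread sticks to the other display tray, order kept

ROBOT

A 7-joint arm with a two-finger parallel gripper is mounted at the origin on the work surface. World frame = base frame: x ahead of the robot, y to its left, z up, the work surface at z = 0. Lengths are in m, angles in rad, forces in N, time in s.
With the tool pointing down it reaches from about 0.4 to 0.85 m from the base axis. Payload 10.4 kg.
Tool frame: the origin (TCP) lies on the front face of the gripper's body, between the roots of the fingers; the fingertips stand 73 mm ahead of it and the grasp point (between the pads) lies 54 mm ahead of it; z points along the fingers, y is the line along which they close (so a half turn about z gives the same grasp; the last joint's range is limited). The gripper opens to 85 mm and grips with 20 to 120 N. Pads are 22 mm wide; open, the fingers measure 114 mm over their backs; the gripper's body (76 mm by 85 mm) begins 54 mm behind the grasp point. The pads swing forward as they close: fully open they stand 13 mm farther back than shut.
Start: joints at [1.081, 0.332, -0.065, 1.46, 0.022, 1.35, -0.088], TCP at [0.281, -0.558, 0.304] pointing down, gripper open.
Joint ranges: [-2.6, 2.6], [-0.5, 2.12], [-1.47, 1.34], [0.16, 2.42], [-1.27, 4.41], [0.06, 2.06], [-2.6, 2.6]. Speed limits (rad/s): [2.22, 2.22, 2.79, 2.79, 3.14, 3.14, 3.14].

INTERFACE

Orientations are given as a unit quaternion [w, x, y, z].
In Python, from workcell import observe, cams, env gives the robot as it stands.
- The arm moves only by the shell command python3 -m pendant 'ROWS' [FORCE]. ROWS is a JSON object of lists of equal length, an entry for each row: "hand": the opening, from 0 (shut) to 1 (fully open); "linear": the shift along the tool's x, y, z scaled (see below), a list of three; "rot": the turn, a rotation vector about the tool's x, y, z scaled (see below), a list of three. In form: {"hand": [hand, ...], "linear": [[x, y, z], ...], "rot": [[wx, wy, wz], ...]}. A call has exactly 8 rows; each row shifts and turns the commanded pose from where the row before left it, along the tool's axes as they then stand; what a row does not reach is not made up. The controller multiplies each number of a shift by 30 mm and each number of a turn by 5 degrees. A row lasts 1/8 s, in which the tool goes at most 62.5 mm and 10.7 degrees, less where a joint would pass 70% of its speed; a pose out of reach is approached as far as the arm can. A call with a number of a shift or a turn outside -1 to 1 is refused whole. A call with a gripper value outside its range is refused whole. The fingers move at their own pace and stop on an object; FORCE is the grip in N (left out, the last holds). Time passes only in rows, so rows that do not move let the fingers close, or fill a call up. It gives the time, the measured TCP pose, the force, the opening and the grip force at its end, in the units of the state.
- observe(): the state, without advancing time (a new reading comes with each control period).
- cams.capture(name): name is "side" or "top"; returns a dict with "image" (400x640x3 uint8, blue, green, red), "fovy" (degrees; the focal length in pixels is half the picture's height over the tangent of half this angle, whatever the lens; pixels are square), "cx", "cy" (the principal point, pixels), "extrinsics" (4x4, takes a point from camera to world coordinates). Camera axes: x right, y down, z forward; pixel columns grow to the right and rows downward; lengths in m; the calibration is good to about 2 mm. A picture is of the moment at which its call begins. There is no depth.
- env.close_job(): hands the job in; it is judged then, once.
The state is a dict: "t": time; "joint_positions": joint angles; "dq": joint speeds; "effort": joint torques, N m; "ee_pos": TCP position; "tcp_rot": TCP orientation; "contact_force": force on the tool from outside, world axes, zero at the start; "wrist_torque": the same for the moment, N m; "grip_width": opening from 0.0 (shut) to 1.0 (fully open); "finger_force": force on a finger pad.
Only numpy, scipy, OpenCV 4.12 (cv2) and the standard library are available. Lean on these libraries where they do the work, as an engineer would, in place of code of your own. Each camera call takes 0.05 s, during which the arm holds its last target. There are 200 camera calls.

TASK

Move the four bread sticks from the full display tray over to the empty dark one, one to a bay, in the same order from left to right as they lie now (the tickets stay; they will be clipped over later to match). Lay each stick straight along the middle of its bay, centred between the lips, top side up, set down and not dropped, and leave all four lying free.

Things in the scene. Friction and masses are not known exactly. Their poses are not given: they have to be found in the camera images.
- stick_pretzel: Pretzel stick: dark chestnut brown, pale split along the top, white salt grains. Loose rigid bread stick, 130 long, 44 wide, 40 high, 0.11 kg, flat underside. Origin: centre of the underside; x along its length (-x end towards the robot at first), z up. Sides straight to 34 mm up over the middle 105 mm: grip there, across its width (its y).
- stick_wheat: Wheat stick: pale gold, four slanted brown cuts across the top. Loose rigid bread stick, 130 long, 44 wide, 40 high, 0.11 kg, flat underside. Origin: centre of the underside; x along its length (-x end towards the robot at first), z up. Sides straight to 34 mm up over the middle 105 mm: grip there, across its width (its y).
- stick_poppy: Poppy stick: greyish tan, densely dotted with blue-black poppy seed. Loose rigid bread stick, 130 long, 44 wide, 40 high, 0.11 kg, flat underside. Origin: centre of the underside; x along its length (-x end towards the robot at first), z up. Sides straight to 34 mm up over the middle 105 mm: grip there, across its width (its y).
- stick_pumpkin: Pumpkin-seed stick: deep golden, sprinkled with green seeds. Loose rigid bread stick, 130 long, 44 wide, 40 high, 0.11 kg, flat underside. Origin: centre of the underside; x along its length (-x end towards the robot at first), z up. Sides straight to 34 mm up over the middle 105 mm: grip there, across its width (its y).
- ticket_pretzel: Black price ticket 62 x 32 mm with a red stripe, fixed to the pale tray's front lip at the bay where the pretzel stick lies at the start; it stays there and shows where that stick came from. Origin: on the counter, 97 mm in front (-x of the tray) of that bay's centre; axes as the tray's.
- ticket_wheat: Black price ticket 62 x 32 mm with a white stripe, fixed to the pale tray's front lip at the bay where the wheat stick lies at the start; it stays there and shows where that stick came from. Origin: on the counter, 97 mm in front (-x of the tray) of that bay's centre; axes as the tray's.
- ticket_poppy: Black price ticket 62 x 32 mm with a blue stripe, fixed to the pale tray's front lip at the bay where the poppy stick lies at the start; it stays there and shows where that stick came from. Origin: on the counter, 97 mm in front (-x of the tray) of that bay's centre; axes as the tray's.
- ticket_pumpkin: Black price ticket 62 x 32 mm with a yellow stripe, fixed to the pale tray's front lip at the bay where the pumpkin-seed stick lies at the start; it stays there and shows where that stick came from. Origin: on the counter, 97 mm in front (-x of the tray) of that bay's centre; axes as the tray's.
- full_tray: Pale plywood display tray, the sticks' place at the start. 190 deep (x) by 350 wide (y), fixed. Origin: on the counter under its centre; x from front to back, away from the robot, y to the robot's left, z up. Floor 18 mm up; front and back lips to 34 mm, 174 mm apart. Four bays 80 wide, centres x = 0, y = +129, +43, -43, -129 mm; rails between and at the ends reach 26 mm above the counter.
- empty_tray: Dark wood display tray, empty, beside the pale one. 190 deep (x) by 350 wide (y), fixed. Origin: on the counter under its centre; x from front to back, away from the robot, y to the robot's left, z up. Floor 18 mm up; front and back lips to 34 mm, 174 mm apart. Four bays 80 wide, centres x = 0, y = +129, +43, -43, -129 mm; rails between and at the ends reach 26 mm above the counter.
Not all that is in view belongs to the job. Leave any pink or red look-alike of the stick_pretzel alone.

How it is judged:
By the outcome, as a careful person would: the job done as asked, in the order asked, and still so for the second after the job is handed in, with the robot touching nothing.
It also fails if it takes over 96 s, if anything falls off the work surface, if the arm or the gripper's body presses on something with over 40 N, if the wrist force passes 120 N, or if a joint passes its speed limit or range.

## Working session

There is one attempt and no reset: what is moved stays moved. The work goes in short steps, Python scripts to look and compute and a shell command to move; the robot and the scene stay as the last step left them, time stands still between calls to the robot, and variables do not carry over. Pictures are saved under pics/ and viewed, at most 14 in all, crops included, and the job is handed in when it is done.

```bash
ls; mkdir -p pics; python3 - <<'E'
from workcell import observe,cams,env
import cv2,numpy as np
print(observe())
for n in ("side","top"):
    c=cams.capture(n); cv2.imwrite(f"pics/{n}0.png",c["image"]); print(n,c["fovy"],c["cx"],c["cy"],c["extrinsics"].tolist() if hasattr(c["extrinsics"],'tolist') else c["extrinsics"],[k for k in c])
E
```

```text
pics
{'t': 0.0, 'joint_positions': array([ 1.08141281,  0.33284816, -0.06470234,  1.46092634,  0.02161318,
        1.34987931, -0.08850529]), 'dq': array([-0.00178927, -0.00029002,  0.00148648, -0.00143791,  0.00181283,
       -0.00040445, -0.00102671]), 'effort': array([-3.65502219e-04, -6.25462532e+01,  4.89702111e-02, -3.91609168e+01,
        1.62311608e-02,  9.90991888e-03, -8.79982764e-06]), 'ee_pos': array([ 0.28114036, -0.55790448,  0.30313782]), 'tcp_rot': array([-6.54442665e-04,  9.72884956e-01,  2.31288558e-01, -1.93980830e-04]), 'contact_force': array([-0.24149954, -0.94781003, -0.39765255]), 'wrist_torque': array([ 0.03095616, -0.00199164,  0.02889212]), 'finger_force': 0.0, 'grip_width': 1.0007449816564276}
side 49.86402915342859 325.37439230435297 204.09610441826845 [[-0.831220783234128, -0.35087770778144783, 0.43122713701908855, -0.1454562123750189], [-0.5559052162496694, 0.5156045057107609, -0.6520133313339307, 0.9264252830224466], [0.006434288309601567, -0.7816884468078052, -0.6236359290973782, 0.8205357343808303], [0.0, 0.0, 0.0, 1.0]] ['image', 'fovy', 'cx', 'cy', 'extrinsics']
top 43.12915220222963 330.1629770192118 196.62031333693747 [[0.010646250312655061, -0.9801137291257116, 0.1981507893841737, 0.051539558944171775], [-0.9999307535697675, -0.009441252366114743, 0.007025013818930852, 0.08199913872698843], [-0.0050145208821111235, -0.1982118582049273, -0.9801463736847025, 1.7433973924533621], [0.0, 0.0, 0.0, 1.0]] ['image', 'fovy', 'cx', 'cy', 'extrinsics']
```

View pics/side0.png

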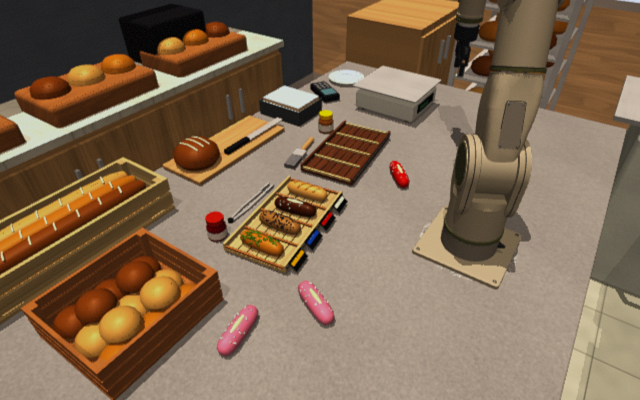

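View pics/top0.png

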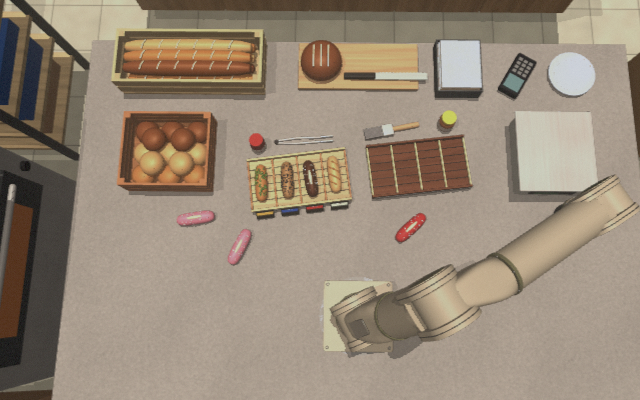

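The side view shows the full tray at about (285,222) and the empty one at (347,152). In the top view they're at (300,180) and (418,165), slightly rotated. From left to right the sticks are pumpkin, poppy, pretzel, wheat. The red and pink look-alikes lie off the trays. Next I'll zoom in for corners.

```bash
python3 - <<'E'
import cv2,numpy as np
t=cv2.imread("pics/top0.png");s=cv2.imread("pics/side0.png")
def z(im,x,y,w,h,k): 
    o=cv2.resize(im[y:y+h,x:x+w],None,fx=k,fy=k,interpolation=cv2.INTER_CUBIC)
    for i in range(0,w,10):
        cv2.putText(o,str(x+i),(i*k,8),0,.3,(0,255,255),1); cv2.line(o,(i*k,10),(i*k,14),(0,255,255),1)
    for j in range(10,h,10):
        cv2.putText(o,str(y+j),(0,j*k+3),0,.3,(0,255,255),1)
    return o
a=z(t,240,125,240,95,3)
cv2.imwrite("pics/ztop_full.png",z(t,240,140,118,82,6))
cv2.imwrite("pics/ztop_empty.png",z(t,360,130,118,74,6))
cv2.imwrite("pics/zside.png",z(s,215,115,185,160,4)[:600])
E
```

```text
(no output)
```

View pics/ztop_full.png

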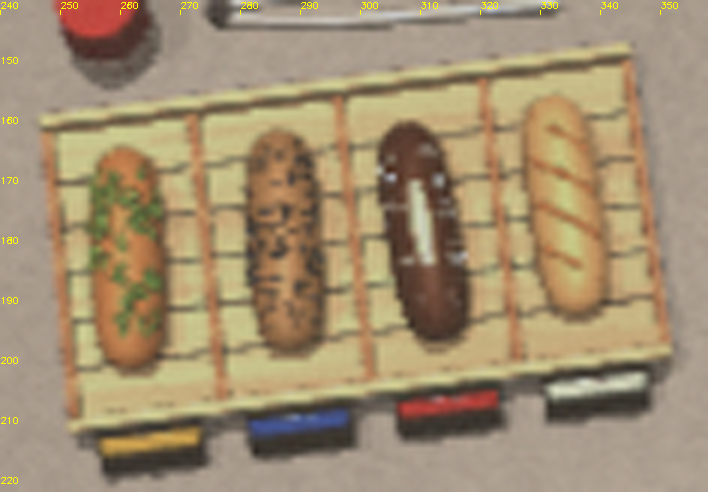

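View pics/ztop_empty.png

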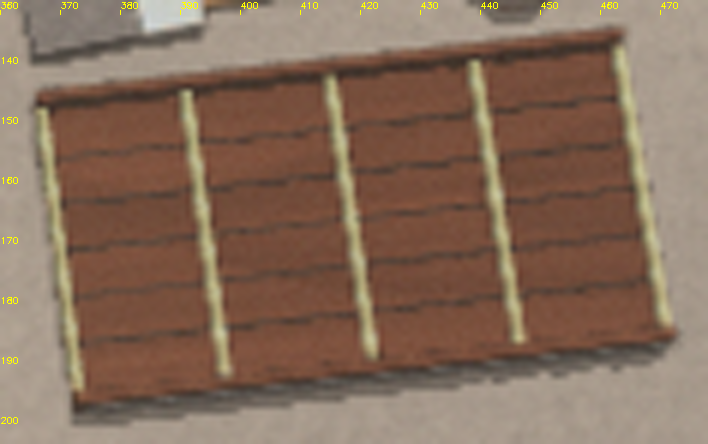

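View pics/zside.png

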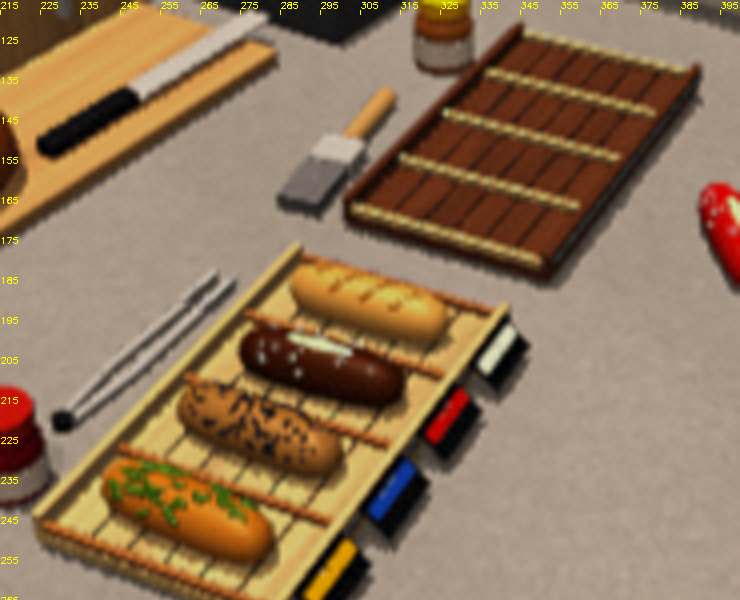

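Positions below are 640x400 pixels. In the top view the full tray's lip corners are near (247,159), (345,147), (351,199) and (252,212). The empty tray's are near (366,145), (464,135), (472,186) and (373,197). The pretzel stick leans a little more than its rails. Next I fit poses from both views.

```bash
cat > h.py <<'E'
import numpy as np,cv2
from scipy.optimize import least_squares
CAM={"top":(43.12915220222963,330.163,196.620,np.array([[0.010646250312655061,-0.9801137291257116,0.1981507893841737,0.051539558944171775],[-0.9999307535697675,-0.009441252366114743,0.007025013818930852,0.08199913872698843],[-0.0050145208821111235,-0.1982118582049273,-0.9801463736847025,1.7433973924533621],[0,0,0,1]])),
"side":(49.86402915342859,325.374,204.096,np.array([[-0.831220783234128,-0.35087770778144783,0.43122713701908855,-0.1454562123750189],[-0.5559052162496694,0.5156045057107609,-0.6520133313339307,0.9264252830224466],[0.006434288309601567,-0.7816884468078052,-0.6236359290973782,0.8205357343808303],[0,0,0,1]]))}
def proj(n,P):
    f,cx,cy,E=CAM[n];f=200/np.tan(np.radians(f/2)); q=(np.atleast_2d(P)-E[:3,3])@E[:3,:3]
    return np.c_[cx+f*q[:,0]/q[:,2],cy+f*q[:,1]/q[:,2]]
def pose(p,L): # p=x,y,z,yaw ; L local pts
    c,s=np.cos(p[3]),np.sin(p[3]); L=np.atleast_2d(L)
    return np.c_[p[0]+c*L[:,0]-s*L[:,1],p[1]+s*L[:,0]+c*L[:,1],p[2]+L[:,2]]
def px(uv,x0,y0,k): return (np.atleast_2d(np.array(uv,float))+.5)/k-.5+[x0,y0]
def l2(pts,a,b): # signed distance of pts to line ab
    d=(b-a)/np.linalg.norm(b-a); return (pts-a)@np.array([-d[1],d[0]])
RY=[.172,.086,0,-.086,-.172]
def fit_tray(obs,p0):
    def res(p):
        r=[]
        for n,rails,back,front in obs:
            for y,seg in zip(RY,rails):
                a,b=proj(n,pose(p,[[-.087,y,.026],[.087,y,.026]])); r+=list(l2(seg,a,b))
            for x,seg in ((.095,back),(-.095,front)):
                a,b=proj(n,pose(p,[[x,-.175,.034],[x,.175,.034]])); r+=list(l2(seg,a,b))
        return np.array(r)
    s=least_squares(res,p0,loss="soft_l1"); return s.x,res(s.x)
def stick_pts():
    o=[]
    for i,(w,h) in enumerate(((.022,0),(.022,.034),(.019,.037),(.010,.040))):
        e=[.065,.065,.062,.053][i]
        for sg in (1,-1):
            for a in np.linspace(-np.pi/2,np.pi/2,9): o.append([sg*(e-.022+.022*np.cos(a)),w*np.sin(a),h])
    return np.array(o)
SP=stick_pts()
def fit_stick(obs,p0):
    def res(p):
        r=[]
        for n,c in obs:
            hull=cv2.convexHull(proj(n,pose(p,SP)).astype(np.float32))
            r+=[cv2.pointPolygonTest(hull,(float(u),float(v)),True) for u,v in c]
        return np.array(r)
    s=least_squares(res,p0,diff_step=1e-3,x_scale=[.01,.01,.01,.1]); return s.x,res(s.x)
E
cat > m.py <<'E'
from h import *
T1=lambda a:px(a,240,140,6);T2=lambda a:px(a,360,130,6);S=lambda a:px(a,215,115,4)
full=[("top",[T1(a) for a in ([(50,130),(72,408)],[(194,116),(222,396)],[(340,98),(370,380)],[(485,82),(515,360)],[(630,62),(663,340)])],T1([(42,117),(630,45)]),T1([(74,432),(668,355)])),
("side",[S(a) for a in ([(45,523),(265,597)],[(120,447),(330,522)],[(185,378),(388,444)],[(247,313),(440,374)],[(303,257),(490,312)])],S([(36,515),(299,244)]),S([(508,306),(300,590)]))]
emp=[("top",[T2(a) for a in ([(43,110),(77,388)],[(187,92),(224,373)],[(331,76),(371,357)],[(475,62),(518,341)],[(619,46),(666,322)])],T2([(38,92),(622,30)]),T2([(76,403),(672,335)])),
("side",[S(a) for a in ([(353,208),(540,262)],[(403,158),(578,206)],[(446,113),(617,158)],[(490,72),(652,113)],[(526,38),(688,72)])],S([(346,205),(520,25)]),S([(550,268),(699,68)]))]
np.set_printoptions(precision=4,suppress=True,linewidth=150)
for nm,o in (("full",full),("empty",emp)):
    p,r=fit_tray(o,[.5,0.1,0,-.1]); print(nm,p,np.degrees(p[3]));print(r.round(1))
K={"pumpkin":([(123,145),(134,373),(92,190),(162,190),(97,330),(166,330)],[(101,490),(272,545),(195,470),(170,540)]),
"poppy":([(276,127),(295,355),(247,180),(318,180),(257,310),(325,310)],[(177,405),(341,460),(260,392),(245,460)]),
"pretzel":([(403,120),(440,344),(379,175),(444,160),(402,300),(468,290)],[(239,348),(404,385),(320,331),(310,395)]),
"wheat":([(551,94),(580,319),(526,145),(593,140),(539,270),(606,260)],[(290,285),(449,322),(370,275),(360,330)])}
for i,(k,(a,b)) in enumerate(K.items()):
    p,r=fit_stick([("top",T1(a)),("side",S(b))],[.45,.25-.08*i,.02,.1]); print(k,p,np.degrees(p[3]),r.round(1))
E
python3 m.py
```

```text
full [ 0.4601  0.2048 -0.0029  0.1367] 7.830854667454676
[ 0.5 -0.3  0.2 -0.2  0.3 -0.3  0.2 -0.7  0.3 -0.6 -0.4 -0.5  0.   0.5  0.3  2.4  0.  -0.2 -0.3 -0.   0.1 -0.1 -0.3 -0.3 -0.2 -0.2  1.5 -0. ]
empty [ 0.5123 -0.2133 -0.0026  0.1251] 7.165799985175461
[ 0.3 -0.2  0.3 -0.3  0.2 -0.4  0.1 -0.4  0.1 -0.1 -0.1 -0.6  0.7  0.7 -0.1 -0.   0.3  0.4  0.2  0.2  0.2  0.1 -1.1  0.1 -1.2 -0.3 -0.3  1.1]
pumpkin [0.4461 0.3344 0.0213 0.0637] 3.6501875704096785 [ 1.3 -0.6  1.3  1.   1.3  1.  -0.2  1.1  1.1  1.7]
poppy [0.4576 0.2435 0.0184 0.076 ] 4.356880421624234 [ 0.9 -0.4  0.7  0.9  1.1  0.9 -0.1  0.9  1.1  1.6]
pretzel [0.4629 0.1646 0.0203 0.1849] 10.59233779055148 [ 1.  -0.2  0.7  1.   1.   0.8 -0.2  0.8  1.2  1.7]
wheat [0.4792 0.0823 0.0176 0.1186] 6.794659614753867 [ 0.9 -0.2  0.9  0.8  0.8  0.9 -0.8  0.2  1.9  2.3]
```

```bash
cat >> m.py <<'E'
print("---")
for nm,o in (("full",full),("empty",emp)):
  for sel in (o[:1],o[1:],o):
    f=lambda p,s=sel: None
    import h
    def fz(p0):
        def res(p): 
            return fit_res(sel,[p[0],p[1],0,p[2]])
        s=least_squares(res,[p0[0],p0[1],p0[3]],loss="soft_l1",f_scale=.4);return s.x,np.abs(res(s.x)).mean()
    def fit_res(obs,p):
        r=[]
        for n,rails,back,front in obs:
            for y,seg in zip(RY,rails):
                a,b=proj(n,pose(p,[[-.087,y,.026],[.087,y,.026]])); r+=list(l2(seg,a,b))
            for x,seg in ((.095,back),(-.095,front)):
                a,b=proj(n,pose(p,[[x,-.175,.034],[x,.175,.034]])); r+=list(l2(seg,a,b))
        return np.array(r)
    print(nm,[q[0] for q in sel],fz([.5,.1,0,.1]))
    
E
python3 m.py | sed -n '/---/,$p'
python3 - <<'E'
import sys;sys.path.insert(0,'.')
from scipy.spatial.transform import Rotation as R
from workcell import observe
o=observe();q=o["tcp_rot"];print(R.from_quat([q[1],q[2],q[3],q[0]]).as_matrix().round(4))
E
```

```text
---
full ['top'] (array([0.4587, 0.2047, 0.1305]), np.float64(0.26691493153869306))
full ['side'] (array([0.4583, 0.2075, 0.1404]), np.float64(0.5218819746565718))
full ['top', 'side'] (array([0.4584, 0.2058, 0.1363]), np.float64(0.539747288824269))
empty ['top'] (array([ 0.5119, -0.2127,  0.1172]), np.float64(0.24688521075968112))
empty ['side'] (array([ 0.5098, -0.2104,  0.1321]), np.float64(0.3654100667199796))
empty ['top', 'side'] (array([ 0.5107, -0.2122,  0.1227]), np.float64(0.4181476632434787))
[[ 8.930e-01  4.501e-01 -6.000e-04]
 [ 4.501e-01 -8.930e-01  1.100e-03]
 [-0.000e+00 -1.200e-03 -1.000e+00]]
```

The fit puts the full tray at (0.4585, 0.206) with yaw 7.7° and the empty tray at (0.511, -0.212) with yaw 7.0°. The stick undersides come out at z≈0.018–0.021, which matches the stated floor. I'll go for the wheat stick first.

```bash
cat > go.py <<'E'
import sys,numpy as np
from scipy.spatial.transform import Rotation as R
from workcell import observe
o=observe();q=o["tcp_rot"];M=R.from_quat([q[1],q[2],q[3],q[0]]);m=M.as_matrix()
yaw=np.degrees(np.arctan2(m[1,0],m[0,0]))
print("t %.2f"%o["t"],"pos",o["ee_pos"].round(4),"yaw %.2f"%yaw,"tilt",(m[:2,2]).round(4),"F",o["contact_force"].round(1),"w %.3f"%o["grip_width"],"ff %.1f"%o["finger_force"])
for a in sys.argv[1:]:
    x=[float(v) for v in a.split(",")]; c=np.radians(x[3])
    T=np.array([[np.cos(c),np.sin(c),0],[np.sin(c),-np.cos(c),0],[0,0,-1]])
    print("rotvec first, units",((M.inv()*R.from_matrix(T)).as_rotvec(degrees=True)/5).round(3),"then shift units",(T.T@(np.array(x[:3])-o["ee_pos"])/.03).round(3))
E
python3 -m pendant '{"hand":[0.75,0.75,0.75,0.75,0.75,0.75,0.75,0.75],"linear":[[0,0,0],[0,0,0],[0,0,0],[0,0,0],[0,0,0],[0,0,0],[0,0,0],[0,0,0]],"rot":[[0,0,1],[0,0,1],[0,0,1],[0,0,1],[0,0,0],[0,0,0],[0,0,0],[0,0,0]]}' 30
python3 go.py .4792,.0823,.2,6.8
```

```text
t: 1.1
ee_pos: [0.2812, -0.5582, 0.3039]
tcp_rot: [0.0, 0.998, 0.059, 0.0]
contact_force: [0.2, 0.3, -0.6]
grip_width: 0.751
finger_force: 0.0
t 1.10 pos [ 0.2812 -0.5582  0.3039] yaw 6.78 tilt [ 0.0001 -0.    ] F [ 0.2  0.3 -0.6] w 0.751 ff 0.0
rotvec first, units [ 0.    -0.001 -0.005] then shift units [  9.08  -20.417   3.463]
```

```bash
python3 -m pendant '{"hand":[0.75,0.75,0.75,0.75,0.75,0.75,0.75,0.75],"linear":[[0.8,-1,0],[0.8,-1,0],[0.8,-1,0],[0.8,-1,0],[0.8,-1,0],[0.8,-1,0],[0.8,-1,0],[0.8,-1,0]],"rot":[[0,0,0],[0,0,0],[0,0,0],[0,0,0],[0,0,0],[0,0,0],[0,0,0],[0,0,0]]}'
python3 -m pendant '{"hand":[0.75,0.75,0.75,0.75,0.75,0.75,0.75,0.75],"linear":[[0.3,-1,0],[0.3,-1,0],[0.3,-1,0],[0.3,-1,0],[0.3,-1,0],[0.3,-1,0],[0.3,-1,0],[0.3,-1,0]],"rot":[[0,0,0],[0,0,0],[0,0,0],[0,0,0],[0,0,0],[0,0,0],[0,0,0],[0,0,0]]}'
python3 -m pendant '{"hand":[0.75,0.75,0.75,0.75,0.75,0.75,0.75,0.75],"linear":[[0.28,-1,0.4],[0,-1,0.6],[0,-1,0.6],[0,-0.9,0.6],[0,-0.5,0.6],[0,0,0.6],[0,0,0],[0,0,0]],"rot":[[0,0,0],[0,0,0],[0,0,0],[0,0,0],[0,0,0],[0,0,0],[0,0,0],[0,0,0]]}'
python3 go.py .4792,.0823,.098,6.8
```

```text
t: 2.1
ee_pos: [0.4443, -0.2962, 0.3041]
tcp_rot: [0.0, 0.998, 0.059, 0.0]
contact_force: [0.7, 0.2, 0.2]
grip_width: 0.75
finger_force: 0.0
t: 3.1
ee_pos: [0.4872, -0.0495, 0.3041]
tcp_rot: [0.0, 0.998, 0.059, 0.0]
contact_force: [-0.3, -0.3, 0.1]
grip_width: 0.749
finger_force: 0.0
t: 4.1
ee_pos: [0.4804, 0.0808, 0.2024]
tcp_rot: [0.0, 0.998, 0.058, 0.0]
contact_force: [-0.2, 0.0, 1.1]
grip_width: 0.75
finger_force: 0.0
t 4.10 pos [0.4804 0.0808 0.2024] yaw 6.68 tilt [ 0.0006 -0.0001] F [-0.2  0.   1.1] w 0.750 ff 0.0
rotvec first, units [ 0.003 -0.007 -0.025] then shift units [-0.032 -0.054  3.48 ]
```

```bash
python3 -m pendant '{"hand":[0.75,0.75,0.75,0.75,0.75,0.75,0.75,0.75],"linear":[[0,0,0.6],[0,0,0.6],[0,0,0.6],[0,0,0.3],[0,0,0],[0,0,0],[0,0,0],[0,0,0]],"rot":[[0,0,0],[0,0,0],[0,0,0],[0,0,0],[0,0,0],[0,0,0],[0,0,0],[0,0,0]]}'
python3 - <<'E'
from workcell import cams
import cv2
a=cams.capture("side")["image"][120:270,215:375];b=cams.capture("top")["image"][130:230,250:357]
a=cv2.resize(a,(430,403),interpolation=2);b=cv2.resize(b,(370,346),interpolation=2)
import numpy as np
o=np.zeros((403,800,3),np.uint8);o[:,:430]=a;o[:346,430:]=b
cv2.imwrite("pics/hov1.png",o)
E
python3 go.py .4792,.0823,.098,6.8
```

```text
t: 5.1
ee_pos: [0.4801, 0.0816, 0.1393]
tcp_rot: [0.0, 0.998, 0.059, 0.0]
contact_force: [0.7, -0.5, 1.1]
grip_width: 0.749
finger_force: 0.0
t 5.20 pos [0.48   0.0816 0.1391] yaw 6.74 tilt [ 0.0005 -0.0001] F [-0.4 -0.6 -0.9] w 0.749 ff 0.0
rotvec first, units [ 0.002 -0.005 -0.011] then shift units [-0.024 -0.027  1.371]
```

View pics/hov1.png

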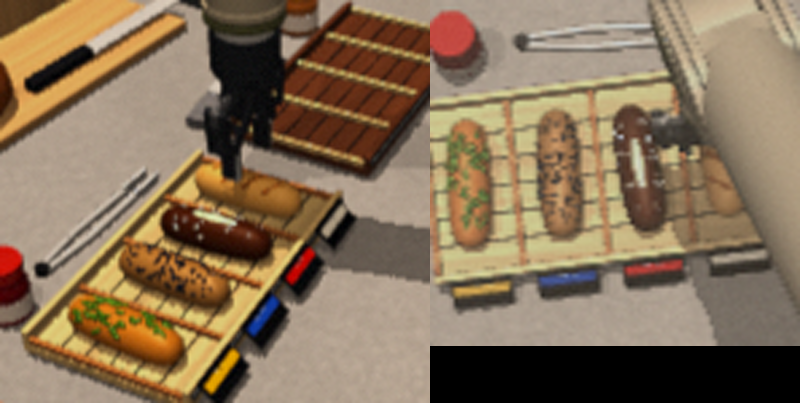

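In the side half the fingers at (230,165) sit over the middle of the wheat stick, with the near finger between wheat and pretzel. I'll descend and close.

```bash
python3 -m pendant '{"hand":[0.75,0.75,0.75,0.75,0.75,0.75,0.3,0.3],"linear":[[0,0,0.4],[0,0,0.4],[0,0,0.3],[0,0,0.25],[0,0,0],[0,0,0],[0,0,0],[0,0,0]],"rot":[[0,0,0],[0,0,0],[0,0,0],[0,0,0],[0,0,0],[0,0,0],[0,0,0],[0,0,0]]}'
python3 -m pendant '{"hand":[0.2,0.2,0.2,0.2,0.2,0.2,0.2,0.2],"linear":[[0,0,0],[0,0,0],[0,0,0],[0,0,0],[0,0,0],[0,0,0],[0,0,0],[0,0,0]],"rot":[[0,0,0],[0,0,0],[0,0,0],[0,0,0],[0,0,0],[0,0,0],[0,0,0],[0,0,0]]}'
python3 go.py
```

```text
t: 6.2
ee_pos: [0.4803, 0.0818, 0.099]
tcp_rot: [0.0, 0.998, 0.059, 0.001]
contact_force: [-1.5, 0.1, 4.0]
grip_width: 0.511
finger_force: 30.9
t: 7.2
ee_pos: [0.4803, 0.0818, 0.099]
tcp_rot: [0.0, 0.998, 0.059, 0.001]
contact_force: [-1.7, 0.0, 6.6]
grip_width: 0.509
finger_force: 31.0
t 7.20 pos [0.4803 0.0818 0.099 ] yaw 6.75 tilt [0.001 0.   ] F [-1.7  0.   6.6] w 0.509 ff 31.0
```

```bash
python3 -m pendant '{"hand":[0.2,0.2,0.2,0.2,0.2,0.2,0.2,0.2],"linear":[[0,0,-0.3],[0,0,-0.7],[0,0,-1],[0,0,-1],[0,0.5,-0.5],[0,1,0],[0,1,0],[0,1,0]],"rot":[[0,0,0],[0,0,0],[0,0,0],[0,0,0],[0,0,0],[0,0,0],[0,0,0],[0,0,0]]}'
python3 go.py .528,-.340,.1,7
```

```text
t: 8.2
ee_pos: [0.4921, -0.0236, 0.2038]
tcp_rot: [0.0, 0.998, 0.059, 0.0]
contact_force: [-0.1, 0.2, -1.1]
grip_width: 0.511
finger_force: 30.8
t 8.20 pos [ 0.4921 -0.0236  0.2038] yaw 6.75 tilt [ 0.0002 -0.0002] F [-0.1  0.2 -1.1] w 0.511 ff 30.8
rotvec first, units [ 0.002 -0.002 -0.049] then shift units [-0.099 10.613  3.461]
```

```bash
python3 -m pendant '{"hand":[0.2,0.2,0.2,0.2,0.2,0.2,0.2,0.2],"linear":[[0,1,0],[0,1,0],[0,1,0],[0,1,0],[0,1,0],[0,1,0],[0,1,0],[0,1,0]],"rot":[[0,0,0],[0,0,0],[0,0,0],[0,0,0],[0,0,0],[0,0,0],[0,0,0],[0,0,0]]}'
python3 -m pendant '{"hand":[0.2,0.2,0.2,0.2,0.2,0.2,0.2,0.2],"linear":[[0,1,0],[0,0.8,0.2],[0,0.4,0.4],[0,0.1,0.5],[0,0,0.5],[0,0,0.4],[0,0,0],[0,0,0]],"rot":[[0,0,-0.05],[0,0,0],[0,0,0],[0,0,0],[0,0,0],[0,0,0],[0,0,0],[0,0,0]]}'
python3 go.py .528,-.340,.0995,7
```

```text
t: 9.2
ee_pos: [0.5203, -0.2619, 0.2038]
tcp_rot: [-0.0, 0.998, 0.059, 0.0]
contact_force: [0.5, -0.0, -1.1]
grip_width: 0.506
finger_force: 30.8
t: 10.2
ee_pos: [0.5291, -0.3293, 0.1439]
tcp_rot: [0.0, 0.998, 0.061, 0.0]
contact_force: [0.1, 0.2, -0.9]
grip_width: 0.511
finger_force: 30.7
t 10.20 pos [ 0.5291 -0.3293  0.1439] yaw 7.02 tilt [ 0.0007 -0.0003] F [ 0.1  0.2 -0.9] w 0.511 ff 30.7
rotvec first, units [ 0.005 -0.007  0.003] then shift units [-0.078  0.349  1.48 ]
```

```bash
python3 -m pendant '{"hand":[0.2,0.2,0.2,0.2,0.2,0.2,0.2,0.2],"linear":[[-0.08,0.35,0],[0,0,0.3],[0,0,0.3],[0,0,0.3],[0,0,0.3],[0,0,0.2],[0,0,0],[0,0,0]],"rot":[[0,0,0],[0,0,0],[0,0,0],[0,0,0],[0,0,0],[0,0,0],[0,0,0],[0,0,0]]}'
python3 go.py .528,-.340,.0995,7
```

```text
t: 11.2
ee_pos: [0.5278, -0.3403, 0.1017]
tcp_rot: [0.0, 0.998, 0.061, 0.0]
contact_force: [0.4, -0.4, -1.7]
grip_width: 0.512
finger_force: 30.7
t 11.20 pos [ 0.5278 -0.3403  0.1017] yaw 7.00 tilt [ 0.0005 -0.0003] F [ 0.4 -0.4 -1.7] w 0.512 ff 30.7
rotvec first, units [ 0.005 -0.005 -0.001] then shift units [ 0.007 -0.01   0.075]
```

```bash
python3 - <<'E'
from workcell import cams
import cv2,numpy as np
a=cams.capture("side")["image"][115:195,295:395];b=cams.capture("top")["image"][125:210,360:480]
a=cv2.resize(a,(400,320),interpolation=2);b=cv2.resize(b,(400,283),interpolation=2)
o=np.zeros((320,800,3),np.uint8);o[:,:400]=a;o[:283,400:]=b
cv2.imwrite("pics/pl1.png",o)
E
```

```text
(no output)
```

View pics/pl1.png

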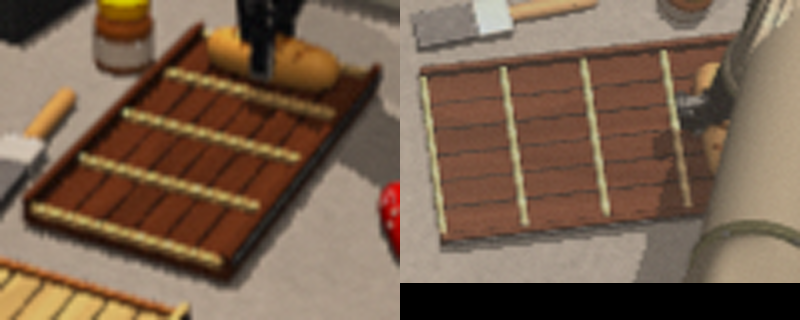

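The wheat stick hangs over the last bay, just above the floor at (275,60) in the side half. I'll set it down.

```bash
python3 -m pendant '{"hand":[0.2,0.2,0.2,0.2,0.2,0.2,0.2,0.2],"linear":[[0,0,0.04],[0,0,0],[0,0,0.03],[0,0,0],[0,0,0],[0,0,0],[0,0,0],[0,0,0]],"rot":[[0,0,0],[0,0,0],[0,0,0],[0,0,0],[0,0,0],[0,0,0],[0,0,0],[0,0,0]]}'
python3 go.py
```

```text
t: 12.3
ee_pos: [0.5276, -0.3402, 0.0993]
tcp_rot: [0.0, 0.998, 0.061, 0.0]
contact_force: [-0.8, -0.2, -0.9]
grip_width: 0.511
finger_force: 30.7
t 12.30 pos [ 0.5276 -0.3402  0.0993] yaw 6.99 tilt [ 0.     -0.0001] F [-0.8 -0.2 -0.9] w 0.511 ff 30.7
```

```bash
python3 -m pendant '{"hand":[0.2,0.2,0.2,0.2,0.2,0.2,0.2,0.2],"linear":[[0,0,0.02],[0,0,0],[0,0,0.02],[0,0,0],[0,0,0],[0,0,0],[0,0,0],[0,0,0]],"rot":[[0,0,0],[0,0,0],[0,0,0],[0,0,0],[0,0,0],[0,0,0],[0,0,0],[0,0,0]]}'
python3 go.py
```

```text
t: 13.3
ee_pos: [0.5277, -0.3402, 0.099]
tcp_rot: [0.0, 0.998, 0.061, 0.0]
contact_force: [-4.4, 1.3, 10.2]
grip_width: 0.511
finger_force: 31.9
t 13.30 pos [ 0.5277 -0.3402  0.099 ] yaw 6.99 tilt [ 0.0002 -0.0003] F [-4.4  1.3 10.2] w 0.511 ff 31.9
```

Contact at z=0.099. Release, rise, and go back for the pretzel.

```bash
python3 -m pendant '{"hand":[0.75,0.75,0.75,0.75,0.75,0.75,0.75,0.75],"linear":[[0,0,0],[0,0,0],[0,0,0],[0,0,-0.2],[0,0,-0.5],[0,0,-1],[0,0,-1],[0,-0.7,-0.7]],"rot":[[0,0,0],[0,0,0],[0,0,0],[0,0,0],[0,0,0],[0,0,0],[0,0,0],[0,0,0]]}'
python3 -m pendant '{"hand":[0.75,0.75,0.75,0.75,0.75,0.75,0.75,0.75],"linear":[[0,-1,0],[0,-1,0],[0,-1,0],[0,-1,0],[0,-1,0],[0,-1,0],[0,-1,0],[0,-1,0]],"rot":[[0,0,0],[0,0,0],[0,0,0],[0,0,0],[0,0,0],[0,0,0],[0,0,0],[0,0,0]]}'
python3 go.py .4629,.1646,.098,10.6
python3 - <<'E'
from workcell import cams
import cv2,numpy as np
a=cams.capture("side")["image"];b=cams.capture("top")["image"]
cv2.imwrite("pics/s2.png",a);cv2.imwrite("pics/t2.png",b)
a=cv2.resize(a[115:190,310:390],(400,375),interpolation=2);b=cv2.resize(b[130:205,400:480],(400,375),interpolation=2)
cv2.imwrite("pics/pl2.png",np.hstack([a,b]))
E
```

```text
t: 14.3
ee_pos: [0.5251, -0.3209, 0.2029]
tcp_rot: [0.001, 0.998, 0.06, 0.001]
contact_force: [-0.4, 0.3, -0.0]
grip_width: 0.748
finger_force: 0.0
t: 15.3
ee_pos: [0.4959, -0.0802, 0.2014]
tcp_rot: [0.0, 0.998, 0.061, 0.001]
contact_force: [0.5, 0.8, 0.9]
grip_width: 0.749
finger_force: 0.0
t 15.30 pos [ 0.4959 -0.0802  0.2014] yaw 7.00 tilt [ 0.0016 -0.0007] F [0.5 0.8 0.9] w 0.749 ff 0.0
rotvec first, units [ 0.011 -0.017 -0.719] then shift units [ 0.419 -8.222  3.448]
```

View pics/pl2.png

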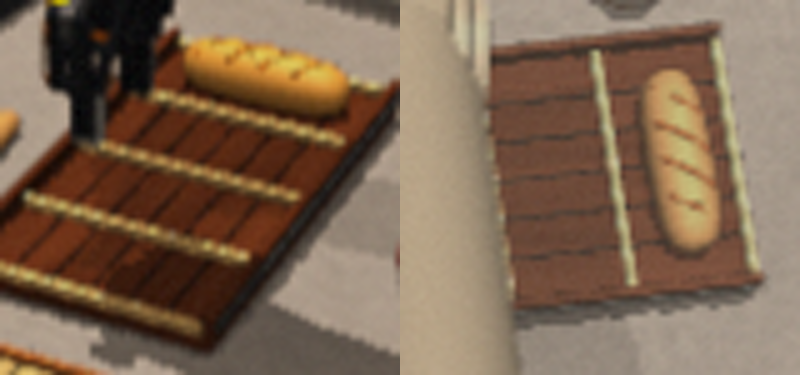

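The wheat stick lies inside the last bay, at roughly (455,162) in the top view. Measure its offset from the bay.

```bash
python3 - <<'E'
from h import *
S=lambda a:px(a,310,115,5);T=lambda a:px(a,400,130,5)
np.set_printoptions(precision=4,suppress=True)
p,r=fit_stick([("top",T([(268,68),(292,252),(240,115),(304,110),(255,215),(318,210)])),("side",S([(184,60),(349,100),(270,48),(260,105)]))],[.52,-.34,.02,.12]);print(p,np.degrees(p[3]),r.round(1))
# predicted outline of ideally placed stick, edges auto compare: overlay
q=[.5268,-.34,.018,.1227]
for n,k,x0,y0 in (("top",5,400,130),("side",5,310,115)):
    h=cv2.convexHull(proj(n,pose(q,SP)).astype(np.float32))[:,0];print(n,((h.min(0)-[x0,y0]+.5)*k).round(),((h.max(0)-[x0,y0]+.5)*k).round())
E
```

```text
[ 0.5265 -0.3409  0.0181  0.0902] 5.166655649638017 [ 0.8  0.2  1.   1.3  1.4  1.2 -0.5  0.2  1.2  1.6]
top [231.  63.] [325. 255.]
side [184.  32.] [353. 128.]
```

```bash
cat > seg.py <<'E'
from h import *
def stickyaw(img,p,thr=110):
    # principal axis of the stick's colour blob near expected pose, in the top view -> world yaw at z=.045
    n="top"; h=cv2.convexHull(proj(n,pose(p,SP*[1.08,1.25,1])).astype(np.int32)*1)
    m=np.zeros(img.shape[:2],np.uint8);cv2.fillConvexPoly(m,h,255)
    g=img[:,:,2].copy(); 
    w=(np.clip(g.astype(float)-thr,0,60)/60)*(m>0)
    ys,xs=np.nonzero(w);ww=w[ys,xs];P=np.c_[xs,ys];c=(P*ww[:,None]).sum(0)/ww.sum()
    C=((P-c).T*ww)@(P-c);e=np.linalg.eigh(C)[1][:,1]; e=e*np.sign(-e[1])
    # expected axis of ideal model silhouette
    m2=np.zeros((400*4,640*4),np.uint8);cv2.fillConvexPoly(m2,(4*(cv2.convexHull(proj(n,pose(p,SP)).astype(np.float32))+.5)-.5).round().astype(np.int32),1)
    ys,xs=np.nonzero(m2);Q=(np.c_[xs,ys]+.5)/4-.5;c2=Q.mean(0);e2=np.linalg.eigh(np.cov((Q-c2).T))[1][:,1];e2=e2*np.sign(-e2[1])
    a=lambda v:np.degrees(np.arctan2(v[0],-v[1]))
    print("blob c",c.round(2),"model c",c2.round(2),"axis blob %.2f model %.2f"%(a(e),a(e2)),"area",ww.sum().round(),len(Q)/16)
E
python3 - <<'E'
from seg import *
im=cv2.imread("pics/t2.png")
for t in (120,130,140,150): stickyaw(im,[.5268,-.34,.018,.1222],t)
# rails direction at the two sides
for y in (-.086,-.172):
    a,b=proj("top",pose([.511,-.212,0,.1222],[[-.08,y,.026],[.08,y,.026]])); d=b-a; print(y,a,b,"model slope %.2f"%np.degrees(np.arctan2(d[0],-d[1])))
    xs=[];ys=range(int(b[1])+3,int(a[1])-3)
    for v in ys:
        u0=a[0]+(v-a[1])*d[0]/d[1]; U=np.arange(int(u0)-4,int(u0)+6); w=np.clip(im[v,U,1].astype(float)-90,0,None); xs.append((U*w).sum()/w.sum()-u0)
    k=np.polyfit(list(ys),xs,1); print("offset px mean %.2f"%np.mean(xs),"slope diff deg %.2f"%-np.degrees(k[0]), np.round(xs[::8],1))
E
```

```text
blob c [456.13 161.05] model c [455.12 161.36] axis blob -10.47 model -7.72 area 340.0 536.875
blob c [456.2  161.01] model c [455.12 161.36] axis blob -10.49 model -7.72 area 308.0 536.875
blob c [456.25 160.98] model c [455.12 161.36] axis blob -10.45 model -7.72 area 259.0 536.875
blob c [456.29 160.94] model c [455.12 161.36] axis blob -10.39 model -7.72 area 199.0 536.875
-0.086 [445.8429022  185.48200999] [438.76318512 141.61184119] model slope -9.17
offset px mean 0.13 slope diff deg 0.06 [0.1 0.2 0.2 0.  0.2]
-0.172 [470.32744419 182.76792848] [462.82151213 138.98184485] model slope -9.73
offset px mean 1.80 slope diff deg 0.21 [1.9 2.  1.2 1.9 1.9]
```

Position is within about 1 mm, and the yaw matches the model silhouette (−7.4° vs −7.7°). On to the pretzel.

```bash
python3 -m pendant '{"hand":[0.75,0.75,0.75,0.75,0.75,0.75,0.75,0.75],"linear":[[0,0,0],[0.05,-1,0],[0.05,-1,0],[0.05,-1,0],[0.05,-1,0],[0.05,-1,0],[0.05,-1,0],[0.05,-1,0]],"rot":[[0,0,-0.72],[0,0,0],[0,0,0],[0,0,0],[0,0,0],[0,0,0],[0,0,0],[0,0,0]]}'
python3 -m pendant '{"hand":[0.75,0.75,0.75,0.75,0.75,0.75,0.75,0.75],"linear":[[0,-0.7,0],[0,-0.3,0.3],[0,0,0.6],[0,0,0.6],[0,0,0.3],[0,0,0],[0,0,0],[0,0,0]],"rot":[[0,0,0],[0,0,0],[0,0,0],[0,0,0],[0,0,0],[0,0,0],[0,0,0],[0,0,0]]}'
python3 go.py .4629,.1646,.098,10.6
```

```text
t: 16.4
ee_pos: [0.4679, 0.1276, 0.2011]
tcp_rot: [0.0, 0.996, 0.092, 0.001]
contact_force: [-0.2, -0.6, 0.1]
grip_width: 0.748
finger_force: 0.0
t: 17.4
ee_pos: [0.4624, 0.1567, 0.1466]
tcp_rot: [0.0, 0.996, 0.092, 0.001]
contact_force: [0.5, 0.7, -0.9]
grip_width: 0.751
finger_force: 0.0
t 17.40 pos [0.4624 0.1567 0.1466] yaw 10.59 tilt [0.001  0.0001] F [ 0.5  0.7 -0.9] w 0.751 ff 0.0
rotvec first, units [ 0.001 -0.012 -0.002] then shift units [ 0.066 -0.254  1.621]
```

```bash
python3 -m pendant '{"hand":[0.75,0.75,0.75,0.75,0.75,0.75,0.75,0.75],"linear":[[0.07,-0.26,0],[0,0,0.4],[0,0,0.4],[0,0,0.4],[0,0,0.3],[0,0,0.1],[0,0,0],[0,0,0]],"rot":[[0,0,0],[0,0,0],[0,0,0],[0,0,0],[0,0,0],[0,0,0],[0,0,0],[0,0,0]]}'
python3 go.py .4629,.1646,.098,10.6
python3 -m pendant '{"hand":[0.2,0.2,0.2,0.2,0.2,0.2,0.2,0.2],"linear":[[0,0,0],[0,0,0],[0,0,0],[0,0,0],[0,0,0],[0,0,0],[0,0,0],[0,0,0]],"rot":[[0,0,0],[0,0,0],[0,0,0],[0,0,0],[0,0,0],[0,0,0],[0,0,0],[0,0,0]]}'
python3 go.py
```

```text
t: 18.4
ee_pos: [0.4629, 0.1648, 0.0984]
tcp_rot: [-0.0, 0.996, 0.092, 0.0]
contact_force: [-0.0, 0.1, 0.1]
grip_width: 0.75
finger_force: 0.0
t 18.40 pos [0.4629 0.1648 0.0984] yaw 10.59 tilt [0.0007 0.0001] F [-0.   0.1  0.1] w 0.750 ff 0.0
rotvec first, units [ 0.001 -0.008 -0.002] then shift units [-0.001  0.007  0.015]
t: 19.4
ee_pos: [0.4629, 0.1649, 0.0985]
tcp_rot: [-0.0, 0.996, 0.092, 0.0]
contact_force: [-0.6, 0.7, 5.7]
grip_width: 0.512
finger_force: 31.5
t 19.40 pos [0.4629 0.1649 0.0985] yaw 10.60 tilt [0.0008 0.0001] F [-0.6  0.7  5.7] w 0.512 ff 31.5
```

```bash
python3 -m pendant '{"hand":[0.2,0.2,0.2,0.2,0.2,0.2,0.2,0.2],"linear":[[0,0,-0.3],[0,0,-0.7],[0,0,-1],[0,0,-1],[0,0,-0.5],[0,0.5,0],[0,1,0],[0,1,0]],"rot":[[0,0,0],[0,0,0],[0,0,0],[0,0,0],[0,0,0.72],[0,0,0],[0,0,0],[0,0,0]]}'
python3 -m pendant '{"hand":[0.2,0.2,0.2,0.2,0.2,0.2,0.2,0.2],"linear":[[0,1,0],[0,1,0],[0,1,0],[0,1,0],[0,1,0],[0,1,0],[0,1,0],[0,1,0]],"rot":[[0,0,0],[0,0,0],[0,0,0],[0,0,0],[0,0,0],[0,0,0],[0,0,0],[0,0,0]]}'
python3 go.py .5163,-.2547,.0985,7
```

```text
t: 20.4
ee_pos: [0.4713, 0.0882, 0.2021]
tcp_rot: [0.0, 0.998, 0.062, -0.001]
contact_force: [0.2, 0.1, -1.3]
grip_width: 0.512
finger_force: 30.8
t: 21.4
ee_pos: [0.5, -0.1499, 0.202]
tcp_rot: [-0.0, 0.998, 0.061, -0.001]
contact_force: [0.2, 0.1, -1.3]
grip_width: 0.509
finger_force: 30.8
t 21.40 pos [ 0.5    -0.1499  0.202 ] yaw 7.04 tilt [-0.0018  0.0002] F [ 0.2  0.1 -1.3] w 0.509 ff 30.8
rotvec first, units [-0.004  0.02   0.009] then shift units [0.114 3.533 3.449]
```

```bash
python3 -m pendant '{"hand":[0.2,0.2,0.2,0.2,0.2,0.2,0.2,0.2],"linear":[[0.1,1,0],[0,1,0],[0,0.9,0],[0,0.5,0.3],[0,0.13,0.6],[0,0,0.6],[0,0,0.4],[0,0,0]],"rot":[[0,0,0],[0,0,0],[0,0,0],[0,0,0],[0,0,0],[0,0,0],[0,0,0],[0,0,0]]}'
python3 go.py .5163,-.2547,.0985,7
```

```text
t: 22.4
ee_pos: [0.5164, -0.2517, 0.1448]
tcp_rot: [-0.001, 0.998, 0.062, -0.001]
contact_force: [-0.6, 0.2, -1.2]
grip_width: 0.506
finger_force: 30.8
t 22.40 pos [ 0.5164 -0.2517  0.1448] yaw 7.07 tilt [-0.0019  0.0011] F [-0.6  0.2 -1.2] w 0.506 ff 30.8
rotvec first, units [-0.015  0.02   0.014] then shift units [-0.016  0.1    1.544]
```

```bash
python3 -m pendant '{"hand":[0.2,0.2,0.2,0.2,0.2,0.2,0.2,0.2],"linear":[[0,0.1,0.2],[0,0,0.4],[0,0,0.4],[0,0,0.3],[0,0,0.15],[0,0,0.05],[0,0,0],[0,0,0]],"rot":[[-0.015,0.02,0],[0,0,0],[0,0,0],[0,0,0],[0,0,0],[0,0,0],[0,0,0],[0,0,0]]}'
python3 go.py .5163,-.2547,.0985,7
```

```text
t: 23.4
ee_pos: [0.5175, -0.2558, 0.1015]
tcp_rot: [0.001, 0.998, 0.061, 0.001]
contact_force: [0.2, 0.9, -0.9]
grip_width: 0.512
finger_force: 30.8
t 23.40 pos [ 0.5175 -0.2558  0.1015] yaw 7.00 tilt [ 0.0025 -0.0014] F [ 0.2  0.9 -0.9] w 0.512 ff 30.8
rotvec first, units [ 0.02  -0.026 -0.   ] then shift units [-0.036 -0.04   0.099]
```

```bash
python3 -m pendant '{"hand":[0.2,0.2,0.2,0.2,0.2,0.2,0.2,0.2],"linear":[[-0.03,-0.03,0],[0,0,0.04],[0,0,0.03],[0,0,0.02],[0,0,0.02],[0,0,0],[0,0,0],[0,0,0]],"rot":[[0,0,0],[0,0,0],[0,0,0],[0,0,0],[0,0,0],[0,0,0],[0,0,0],[0,0,0]]}'
python3 go.py .5163,-.2547,.0985,7
```

```text
t: 24.4
ee_pos: [0.5163, -0.2549, 0.0986]
tcp_rot: [0.001, 0.998, 0.061, 0.001]
contact_force: [-4.4, 1.4, 8.7]
grip_width: 0.509
finger_force: 32.0
t 24.40 pos [ 0.5163 -0.2549  0.0986] yaw 6.99 tilt [ 0.0018 -0.0013] F [-4.4  1.4  8.7] w 0.509 ff 32.0
rotvec first, units [ 0.017 -0.019 -0.002] then shift units [-0.    -0.008  0.003]
```

Contact. Release, rise, and go back to the poppy at (.4576, .2435) with yaw 4.4°.

```bash
python3 -m pendant '{"hand":[0.75,0.75,0.75,0.75,0.75,0.75,0.75,0.75],"linear":[[0,0,0],[0,0,0],[0,0,0],[0,0,-0.2],[0,0,-0.5],[0,0,-1],[0,0,-1],[0,-0.7,-0.7]],"rot":[[0,0,0],[0,0,0],[0,0,0],[0,0,0],[0,0,0],[0,0,0],[0,0,0],[0,0,0]]}'
python3 -m pendant '{"hand":[0.75,0.75,0.75,0.75,0.75,0.75,0.75,0.75],"linear":[[0,-1,0],[0,-1,0],[0,-1,0],[0,-1,0],[0,-1,0],[0,-1,0],[0,-1,0],[0,-1,0]],"rot":[[0,0,0.52],[0,0,0],[0,0,0],[0,0,0],[0,0,0],[0,0,0],[0,0,0],[0,0,0]]}'
python3 go.py .4576,.2435,.098,4.4
```

```text
t: 25.4
ee_pos: [0.5138, -0.2353, 0.2025]
tcp_rot: [0.001, 0.998, 0.06, 0.002]
contact_force: [-0.2, -0.6, -0.2]
grip_width: 0.754
finger_force: 0.0
t: 26.4
ee_pos: [0.4939, 0.0062, 0.2007]
tcp_rot: [0.001, 0.999, 0.038, 0.002]
contact_force: [0.9, 0.1, -0.0]
grip_width: 0.751
finger_force: 0.0
t 26.40 pos [0.4939 0.0062 0.2007] yaw 4.40 tilt [ 0.0034 -0.0016] F [ 0.9  0.1 -0. ] w 0.751 ff 0.0
rotvec first, units [ 0.021 -0.037 -0.   ] then shift units [-0.6   -7.979  3.424]
```

```bash
python3 -m pendant '{"hand":[0.75,0.75,0.75,0.75,0.75,0.75,0.75,0.75],"linear":[[-0.1,-1,0],[-0.1,-1,0],[-0.1,-1,0],[-0.1,-1,0],[-0.1,-1,0],[-0.1,-1,0],[0,-1,0],[0,-0.7,0]],"rot":[[0.02,-0.035,0],[0,0,0],[0,0,0],[0,0,0],[0,0,0],[0,0,0],[0,0,0],[0,0,0]]}'
python3 -m pendant '{"hand":[0.75,0.75,0.75,0.75,0.75,0.75,0.75,0.75],"linear":[[0,-0.25,0],[0,0,0.3],[0,0,0.6],[0,0,0.6],[0,0,0.3],[0,0,0],[0,0,0],[0,0,0]],"rot":[[0,0,0],[0,0,0],[0,0,0],[0,0,0],[0,0,0],[0,0,0],[0,0,0],[0,0,0]]}'
python3 go.py .4576,.2435,.098,4.4
```

```text
t: 27.4
ee_pos: [0.458, 0.2357, 0.2008]
tcp_rot: [-0.0, 0.999, 0.039, 0.0]
contact_force: [-0.2, -0.7, -0.5]
grip_width: 0.749
finger_force: 0.0
t: 28.4
ee_pos: [0.4578, 0.2418, 0.1461]
tcp_rot: [-0.0, 0.999, 0.038, -0.0]
contact_force: [-0.2, -0.3, 0.5]
grip_width: 0.753
finger_force: 0.0
t 28.40 pos [0.4578 0.2418 0.1461] yaw 4.39 tilt [-0.0003  0.0007] F [-0.2 -0.3  0.5] w 0.753 ff 0.0
rotvec first, units [-0.008  0.002 -0.001] then shift units [-0.004 -0.057  1.604]
```

```bash
python3 -m pendant '{"hand":[0.75,0.75,0.75,0.75,0.75,0.75,0.75,0.75],"linear":[[0,-0.06,0],[0,0,0.4],[0,0,0.4],[0,0,0.4],[0,0,0.3],[0,0,0.1],[0,0,0],[0,0,0]],"rot":[[0,0,0],[0,0,0],[0,0,0],[0,0,0],[0,0,0],[0,0,0],[0,0,0],[0,0,0]]}'
python3 -m pendant '{"hand":[0.2,0.2,0.2,0.2,0.2,0.2,0.2,0.2],"linear":[[0,0,0],[0,0,0],[0,0,0],[0,0,0],[0,0,0],[0,0,0],[0,0,0],[0,0,0]],"rot":[[0,0,0],[0,0,0],[0,0,0],[0,0,0],[0,0,0],[0,0,0],[0,0,0],[0,0,0]]}'
python3 go.py .4576,.2435,.098,4.4
```

```text
t: 29.4
ee_pos: [0.4576, 0.2436, 0.0979]
tcp_rot: [-0.0, 0.999, 0.038, -0.0]
contact_force: [0.4, 0.1, 0.2]
grip_width: 0.748
finger_force: 0.0
t: 30.4
ee_pos: [0.4576, 0.2437, 0.098]
tcp_rot: [-0.0, 0.999, 0.038, -0.0]
contact_force: [-1.6, -0.8, 5.4]
grip_width: 0.511
finger_force: 31.6
t 30.40 pos [0.4576 0.2437 0.098 ] yaw 4.40 tilt [-0.0005  0.0007] F [-1.6 -0.8  5.4] w 0.511 ff 31.6
rotvec first, units [-0.008  0.005 -0.001] then shift units [-0.001  0.006  0.001]
```

Gripped at z=0.098. Lift, turn −0.52 units to 7°, and travel to (.5057, −.1693).

```bash
python3 -m pendant '{"hand":[0.2,0.2,0.2,0.2,0.2,0.2,0.2,0.2],"linear":[[0,0,-0.3],[0,0,-0.7],[0,0,-1],[0,0,-1],[0,0,-0.5],[0,0.5,0],[0,1,0],[0,1,0]],"rot":[[0,0,0],[0,0,0],[0,0,0],[0,0,0],[0,0,-0.52],[0,0,0],[0,0,0],[0,0,0]]}'
python3 -m pendant '{"hand":[0.2,0.2,0.2,0.2,0.2,0.2,0.2,0.2],"linear":[[0,1,0],[0,1,0],[0,1,0],[0,1,0],[0,1,0],[0,1,0],[0,1,0],[0,1,0]],"rot":[[0,0,0],[0,0,0],[0,0,0],[0,0,0],[0,0,0],[0,0,0],[0,0,0],[0,0,0]]}'
python3 go.py .5057,-.1693,.098,7
```

```text
t: 31.4
ee_pos: [0.4662, 0.1668, 0.2015]
tcp_rot: [0.0, 0.998, 0.06, -0.001]
contact_force: [0.8, 0.1, -1.3]
grip_width: 0.509
finger_force: 30.8
t: 32.4
ee_pos: [0.4948, -0.0713, 0.2014]
tcp_rot: [-0.0, 0.998, 0.06, -0.001]
contact_force: [0.8, 0.3, -0.8]
grip_width: 0.507
finger_force: 30.8
t 32.40 pos [ 0.4948 -0.0713  0.2014] yaw 6.88 tilt [-0.003   0.0004] F [ 0.8  0.3 -0.8] w 0.507 ff 30.8
rotvec first, units [-0.008  0.033 -0.025] then shift units [-0.039  3.286  3.445]
```

```bash
python3 -m pendant '{"hand":[0.2,0.2,0.2,0.2,0.2,0.2,0.2,0.2],"linear":[[-0.04,1,0],[0,1,0],[0,0.8,0],[0,0.4,0.3],[0,0.09,0.6],[0,0,0.6],[0,0,0.4],[0,0,0]],"rot":[[-0.01,0.03,-0.02],[0,0,0],[0,0,0],[0,0,0],[0,0,0],[0,0,0],[0,0,0],[0,0,0]]}'
python3 go.py .5057,-.1693,.098,7
```

```text
t: 33.4
ee_pos: [0.5063, -0.1666, 0.1441]
tcp_rot: [-0.0, 0.998, 0.062, -0.0]
contact_force: [-0.0, -0.4, -0.8]
grip_width: 0.509
finger_force: 30.8
t 33.40 pos [ 0.5063 -0.1666  0.1441] yaw 7.15 tilt [-0.0006  0.0008] F [-0.  -0.4 -0.8] w 0.509 ff 30.8
rotvec first, units [-0.01   0.006  0.03 ] then shift units [-0.031  0.088  1.537]
```

```bash
python3 -m pendant '{"hand":[0.2,0.2,0.2,0.2,0.2,0.2,0.2,0.2],"linear":[[-0.02,0.06,0.2],[0,0,0.4],[0,0,0.4],[0,0,0.3],[0,0,0.15],[0,0,0],[0,0,0],[0,0,0]],"rot":[[0,0,0.02],[0,0,0],[0,0,0],[0,0,0],[0,0,0],[0,0,0],[0,0,0],[0,0,0]]}'
python3 go.py .5057,-.1693,.098,7
```

```text
t: 34.4
ee_pos: [0.5068, -0.1693, 0.1023]
tcp_rot: [0.0, 0.998, 0.061, 0.001]
contact_force: [0.1, 0.6, -1.5]
grip_width: 0.511
finger_force: 30.8
t 34.40 pos [ 0.5068 -0.1693  0.1023] yaw 6.99 tilt [ 0.0021 -0.0004] F [ 0.1  0.6 -1.5] w 0.511 ff 30.8
rotvec first, units [ 0.008 -0.023 -0.001] then shift units [-0.036 -0.004  0.142]
```

```bash
python3 -m pendant '{"hand":[0.2,0.2,0.2,0.2,0.2,0.2,0.2,0.2],"linear":[[-0.03,0,0],[0,0,0.05],[0,0,0.04],[0,0,0.03],[0,0,0.03],[0,0,0],[0,0,0],[0,0,0]],"rot":[[0,0,0],[0,0,0],[0,0,0],[0,0,0],[0,0,0],[0,0,0],[0,0,0],[0,0,0]]}'
python3 go.py .5057,-.1693,.098,7
```

```text
t: 35.4
ee_pos: [0.5057, -0.1693, 0.0981]
tcp_rot: [0.0, 0.998, 0.061, 0.001]
contact_force: [-3.6, 2.0, 8.6]
grip_width: 0.507
finger_force: 31.9
t 35.40 pos [ 0.5057 -0.1693  0.0981] yaw 6.99 tilt [ 0.0013 -0.0004] F [-3.6  2.   8.6] w 0.507 ff 31.9
rotvec first, units [ 0.006 -0.014 -0.002] then shift units [ 0.001 -0.001  0.002]
```

Contact. Release and go to the pumpkin stick at (.4461, .3344) with yaw 3.7°.

```bash
python3 -m pendant '{"hand":[0.75,0.75,0.75,0.75,0.75,0.75,0.75,0.75],"linear":[[0,0,0],[0,0,0],[0,0,0],[0,0,-0.2],[0,0,-0.5],[0,0,-1],[0,0,-1],[0,-0.7,-0.7]],"rot":[[0,0,0],[0,0,0],[0,0,0],[0,0,0],[0,0,0],[0,0,0],[0,0,0],[0,0,0]]}'
python3 -m pendant '{"hand":[0.75,0.75,0.75,0.75,0.75,0.75,0.75,0.75],"linear":[[0,-1,0],[0,-1,0],[0,-1,0],[0,-1,0],[0,-1,0],[0,-1,0],[0,-1,0],[0,-1,0]],"rot":[[0,0,0.66],[0,0,0],[0,0,0],[0,0,0],[0,0,0],[0,0,0],[0,0,0],[0,0,0]]}'
python3 go.py .4461,.3344,.098,3.7
```

```text
t: 36.4
ee_pos: [0.5034, -0.1496, 0.202]
tcp_rot: [0.001, 0.998, 0.06, 0.002]
contact_force: [0.8, 0.8, -0.1]
grip_width: 0.751
finger_force: 0.0
t: 37.4
ee_pos: [0.4858, 0.0919, 0.2006]
tcp_rot: [0.0, 0.999, 0.032, 0.001]
contact_force: [0.7, -0.4, -0.5]
grip_width: 0.75
finger_force: 0.0
t 37.40 pos [0.4858 0.0919 0.2006] yaw 3.70 tilt [ 0.0029 -0.0004] F [ 0.7 -0.4 -0.5] w 0.750 ff 0.0
rotvec first, units [ 0.007 -0.032 -0.001] then shift units [-0.8   -8.152  3.419]
```

```bash
python3 -m pendant '{"hand":[0.75,0.75,0.75,0.75,0.75,0.75,0.75,0.75],"linear":[[-0.1,-1,0],[-0.1,-1,0],[-0.1,-1,0],[-0.1,-1,0],[-0.1,-1,0],[-0.1,-1,0],[-0.1,-1,0],[-0.1,-0.8,0]],"rot":[[0.005,-0.03,0],[0,0,0],[0,0,0],[0,0,0],[0,0,0],[0,0,0],[0,0,0],[0,0,0]]}'
python3 -m pendant '{"hand":[0.75,0.75,0.75,0.75,0.75,0.75,0.75,0.75],"linear":[[0,-0.35,0],[0,0,0.3],[0,0,0.6],[0,0,0.6],[0,0,0.3],[0,0,0],[0,0,0],[0,0,0]],"rot":[[0,0,0],[0,0,0],[0,0,0],[0,0,0],[0,0,0],[0,0,0],[0,0,0],[0,0,0]]}'
python3 go.py .4461,.3344,.098,3.7
```

```text
t: 38.4
ee_pos: [0.4465, 0.3241, 0.2006]
tcp_rot: [-0.0, 0.999, 0.033, -0.0]
contact_force: [-0.3, -0.4, -0.1]
grip_width: 0.748
finger_force: 0.0
t: 39.4
ee_pos: [0.4463, 0.3335, 0.1459]
tcp_rot: [-0.0, 0.999, 0.032, -0.0]
contact_force: [-0.9, 0.0, 0.2]
grip_width: 0.752
finger_force: 0.0
t 39.40 pos [0.4463 0.3335 0.1459] yaw 3.69 tilt [-0.0003  0.0006] F [-0.9  0.   0.2] w 0.752 ff 0.0
rotvec first, units [-0.007  0.003 -0.002] then shift units [-0.003 -0.029  1.598]
```

```bash
python3 -m pendant '{"hand":[0.75,0.75,0.75,0.75,0.75,0.75,0.75,0.75],"linear":[[0,-0.03,0],[0,0,0.4],[0,0,0.4],[0,0,0.4],[0,0,0.3],[0,0,0.1],[0,0,0],[0,0,0]],"rot":[[0,0,0],[0,0,0],[0,0,0],[0,0,0],[0,0,0],[0,0,0],[0,0,0],[0,0,0]]}'
python3 -m pendant '{"hand":[0.2,0.2,0.2,0.2,0.2,0.2,0.2,0.2],"linear":[[0,0,0],[0,0,0],[0,0,0],[0,0,0],[0,0,0],[0,0,0],[0,0,0],[0,0,0]],"rot":[[0,0,0],[0,0,0],[0,0,0],[0,0,0],[0,0,0],[0,0,0],[0,0,0],[0,0,0]]}'
python3 go.py
```

```text
t: 40.4
ee_pos: [0.4461, 0.3345, 0.0978]
tcp_rot: [-0.0, 0.999, 0.032, -0.0]
contact_force: [-0.1, -0.2, 0.3]
grip_width: 0.748
finger_force: 0.0
t: 41.4
ee_pos: [0.4461, 0.3345, 0.0979]
tcp_rot: [-0.0, 0.999, 0.032, -0.0]
contact_force: [-1.3, 0.2, 6.3]
grip_width: 0.507
finger_force: 31.9
t 41.40 pos [0.4461 0.3345 0.0979] yaw 3.70 tilt [-0.0004  0.0006] F [-1.3  0.2  6.3] w 0.507 ff 31.9
```

Target is (.4952, −.0840).

```bash
python3 -m pendant '{"hand":[0.2,0.2,0.2,0.2,0.2,0.2,0.2,0.2],"linear":[[0,0,-0.3],[0,0,-0.7],[0,0,-1],[0,0,-1],[0,0,-0.5],[0,0.5,0],[0,1,0],[0,1,0]],"rot":[[0,0,0],[0,0,0],[0,0,0],[0,0,0],[0,0,-0.66],[0,0,0],[0,0,0],[0,0,0]]}'
python3 -m pendant '{"hand":[0.2,0.2,0.2,0.2,0.2,0.2,0.2,0.2],"linear":[[0,1,0],[0,1,0],[0,1,0],[0,1,0],[0,1,0],[0,1,0],[0,1,0],[0,1,0]],"rot":[[0,0,0],[0,0,0],[0,0,0],[0,0,0],[0,0,0],[0,0,0],[0,0,0],[0,0,0]]}'
python3 go.py .4952,-.0840,.098,7
```

```text
t: 42.4
ee_pos: [0.455, 0.2576, 0.2018]
tcp_rot: [0.0, 0.998, 0.06, -0.001]
contact_force: [1.2, -0.1, -2.1]
grip_width: 0.511
finger_force: 31.1
t: 43.4
ee_pos: [0.4836, 0.0195, 0.2019]
tcp_rot: [0.0, 0.998, 0.06, -0.001]
contact_force: [0.1, -0.3, -0.4]
grip_width: 0.511
finger_force: 31.1
t 43.40 pos [0.4836 0.0195 0.2019] yaw 6.86 tilt [-0.0021 -0.0002] F [ 0.1 -0.3 -0.4] w 0.511 ff 31.1
rotvec first, units [-0.     0.024 -0.028] then shift units [-0.037  3.471  3.463]
```

```bash
python3 -m pendant '{"hand":[0.2,0.2,0.2,0.2,0.2,0.2,0.2,0.2],"linear":[[-0.06,1,0],[0,1,0],[0,0.9,0],[0,0.4,0.3],[0,0.19,0.6],[0,0,0.6],[0,0,0.4],[0,0,0]],"rot":[[0,0.01,-0.01],[0,0,0],[0,0,0],[0,0,0],[0,0,0],[0,0,0],[0,0,0],[0,0,0]]}'
python3 -m pendant '{"hand":[0.2,0.2,0.2,0.2,0.2,0.2,0.2,0.2],"linear":[[0,0,0.2],[0,0,0.4],[0,0,0.4],[0,0,0.3],[0,0,0.1],[0,0,0],[0,0,0],[0,0,0]],"rot":[[0,0,0],[0,0,0],[0,0,0],[0,0,0],[0,0,0],[0,0,0],[0,0,0],[0,0,0]]}'
python3 go.py .4952,-.0840,.098,7
```

```text
t: 44.4
ee_pos: [0.4948, -0.0817, 0.144]
tcp_rot: [-0.001, 0.998, 0.062, -0.001]
contact_force: [0.3, 0.3, -0.6]
grip_width: 0.508
finger_force: 31.1
t: 45.4
ee_pos: [0.4956, -0.0826, 0.1036]
tcp_rot: [0.0, 0.998, 0.061, 0.0]
contact_force: [-0.1, -0.1, -1.8]
grip_width: 0.511
finger_force: 31.1
t 45.40 pos [ 0.4956 -0.0826  0.1036] yaw 7.04 tilt [0.0003 0.    ] F [-0.1 -0.1 -1.8] w 0.511 ff 31.1
rotvec first, units [ 0.    -0.004  0.009] then shift units [-0.019  0.045  0.187]
```

```bash
python3 -m pendant '{"hand":[0.2,0.2,0.2,0.2,0.2,0.2,0.2,0.2],"linear":[[-0.02,0.045,0],[0,0,0.07],[0,0,0.05],[0,0,0.04],[0,0,0.03],[0,0,0],[0,0,0],[0,0,0]],"rot":[[0,0,0.01],[0,0,0],[0,0,0],[0,0,0],[0,0,0],[0,0,0],[0,0,0],[0,0,0]]}'
python3 go.py .4952,-.0840,.098,7
```

```text
t: 46.4
ee_pos: [0.4949, -0.0839, 0.0978]
tcp_rot: [-0.0, 0.998, 0.061, -0.0]
contact_force: [-3.4, 0.3, 6.8]
grip_width: 0.51
finger_force: 31.8
t 46.40 pos [ 0.4949 -0.0839  0.0978] yaw 7.00 tilt [-0.0005  0.0001] F [-3.4  0.3  6.8] w 0.510 ff 31.8
rotvec first, units [-0.002  0.005 -0.001] then shift units [ 0.009  0.004 -0.005]
```

Contact. Release, rise and move aside to the left for a clear view.

```bash
python3 -m pendant '{"hand":[0.75,0.75,0.75,0.75,0.75,0.75,0.75,0.75],"linear":[[0,0,0],[0,0,0],[0,0,0],[0,0,-0.2],[0,0,-0.5],[0,0,-1],[0,0,-1],[0,-0.7,-0.7]],"rot":[[0,0,0],[0,0,0],[0,0,0],[0,0,0],[0,0,0],[0,0,0],[0,0,0],[0,0,0]]}'
python3 -m pendant '{"hand":[0.75,0.75,0.75,0.75,0.75,0.75,0.75,0.75],"linear":[[0,-1,-0.5],[0,-1,-0.5],[0,-1,-0.5],[0,-1,-0.5],[0,-1,0],[0,-1,0],[0,-1,0],[0,-1,0]],"rot":[[0,0,0],[0,0,0],[0,0,0],[0,0,0],[0,0,0],[0,0,0],[0,0,0],[0,0,0]]}'
python3 - <<'E'
from workcell import cams
import cv2,numpy as np
a=cams.capture("side")["image"];b=cams.capture("top")["image"]
cv2.imwrite("pics/s3.png",a);cv2.imwrite("pics/t3.png",b)
a=cv2.resize(a[112:192,295:395],None,fx=6,fy=6,interpolation=2);b=cv2.resize(b[128:208,360:480],None,fx=6,fy=6,interpolation=2)
cv2.imwrite("pics/fs.png",a);cv2.imwrite("pics/ft.png",b)
E
```

```text
t: 47.4
ee_pos: [0.4929, -0.0642, 0.2021]
tcp_rot: [0.0, 0.998, 0.06, 0.001]
contact_force: [0.1, 1.3, 0.8]
grip_width: 0.748
finger_force: 0.0
t: 48.4
ee_pos: [0.463, 0.1761, 0.2608]
tcp_rot: [-0.0, 0.998, 0.061, 0.001]
contact_force: [-0.2, -0.2, -0.2]
grip_width: 0.748
finger_force: 0.0
```

View pics/fs.png

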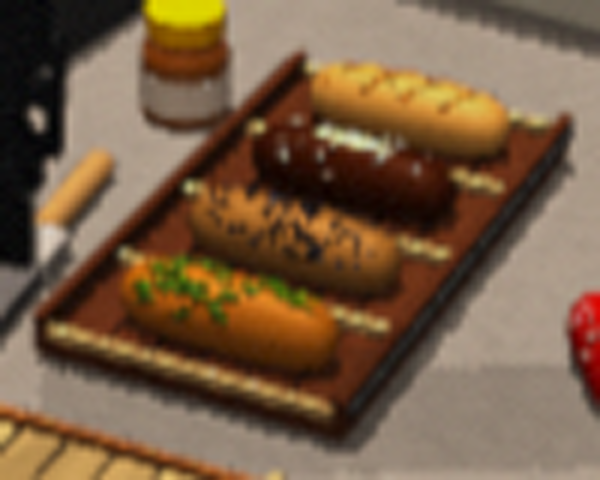

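View pics/ft.png

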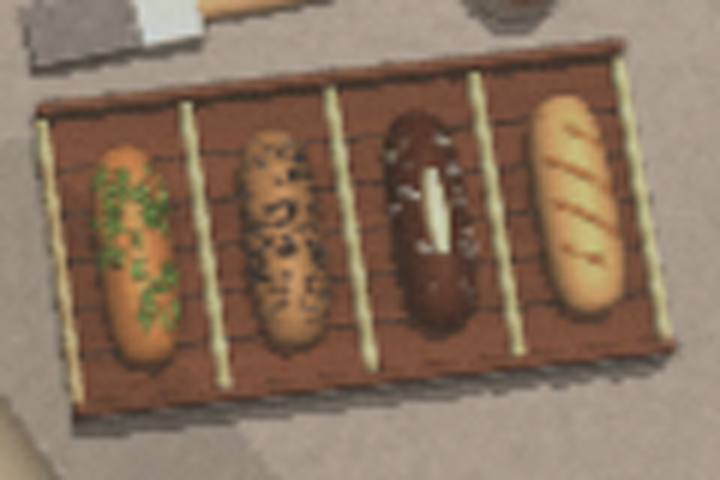

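All four lie in the dark tray in the right order: pumpkin, poppy, pretzel, wheat. In the top crop their centres are near (137,257), (283,240), (432,222) and (578,205). Check them numerically against the ideal poses.

```bash
python3 - <<'E'
from h import *
S=lambda a:px(a,295,112,6);T=lambda a:px(a,360,128,6)
np.set_printoptions(precision=4,suppress=True,linewidth=150)
K={"pumpkin":(.129,[(125,145),(149,368),(92,200),(169,195),(106,315),(180,310)],[(119,290),(338,340),(220,355)]),
"poppy":(.043,[(268,128),(297,352),(239,180),(316,175),(256,300),(328,300)],[(187,210),(402,265),(280,280)]),
"pretzel":(-.043,[(416,109),(448,337),(386,165),(460,160),(402,285),(475,280)],[(252,140),(458,190),(345,205)]),
"wheat":(-.129,[(566,93),(592,316),(530,150),(607,145),(547,270),(622,265)],[(308,85),(512,130),(400,140)])}
for k,(y,a,b) in K.items():
    q=np.array([.511-.1224*y,-.212+.9925*y,.018,.1227])
    p,r=fit_stick([("top",T(a)),("side",S(b))],q+[.002,.001,.001,.01]); d=p-q;c,s=np.cos(.1227),np.sin(.1227)
    print(k,"dx %.1f dy %.1f mm dz %.1f dyaw %.1f"%(1e3*(c*d[0]+s*d[1]),1e3*(-s*d[0]+c*d[1]),1e3*d[2],np.degrees(d[3])),r.round(1))
    for n,x0,y0,h in (("top",360,128,a),("side",295,112,b)):
        H=(cv2.convexHull(proj(n,pose(q,SP)).astype(np.float32))[:,0]-[x0,y0]+.5)*6
        print("  ",n,"v/u end mid: model",((H.min(0)+H.max(0))/2).round(1),"seen",np.round((np.min(h,0)+np.max(h,0))/2,1))
E
python3 go.py
```

```text
pumpkin dx -1.7 dy -1.3 mm dz 3.6 dyaw -1.9 [ 1.4 -0.3  0.5  0.5  0.9  0.7 -1.   0.7  0.5]
   top v/u end mid: model [133.7 251.3] seen [136.  256.5]
   side v/u end mid: model [230.7 317.5] seen [228.5 322.5]
poppy dx -1.1 dy -2.1 mm dz 2.0 dyaw -1.5 [ 1.1 -0.4  0.7  0.7  1.2  1.2 -1.1  0.2  0.4]
   top v/u end mid: model [280.7 235. ] seen [283.5 240. ]
   side v/u end mid: model [296.3 244.1] seen [294.5 245. ]
pretzel dx -2.5 dy -0.1 mm dz 7.8 dyaw -1.9 [ 0.7 -0.8  1.2  1.2  1.5  1.2 -1.   0.6  0.4]
   top v/u end mid: model [427.4 218.8] seen [430.5 223. ]
   side v/u end mid: model [356.6 176.4] seen [355.  172.5]
wheat dx -1.8 dy 0.9 mm dz 8.8 dyaw -2.0 [ 1.2 -0.2  1.2  1.2  1.4  1.3 -1.2  0.   0.4]
   top v/u end mid: model [573.9 202.6] seen [576.  204.5]
   side v/u end mid: model [412.3 113.8] seen [410.  112.5]
t 48.50 pos [0.4622 0.1785 0.2609] yaw 7.28 tilt [0.0008 0.0016] F [-0.4 -0.1  0.5] w 0.749 ff 0.0
```

```bash
cat > edge.py <<'E'
from h import *
from scipy.ndimage import map_coordinates,gaussian_filter1d
def edge(im,n,q,side,rng=7,zl=.034,xr=.038):
    """image line of a stick's long side: signed normal offset vs model line at several stations; returns mean px, slope deg"""
    xs=np.linspace(-xr,xr,25); L=np.c_[xs,np.full(25,side*.022),np.full(25,zl)]; P=proj(n,pose(q,L)); d=(P[-1]-P[0]);d/=np.linalg.norm(d);N=np.array([-d[1],d[0]])
    C=proj(n,pose(q,[[0,0,zl]]))[0]; N*=np.sign((P[12]-C)@N)
    t=np.arange(-4,4.01,.1); prof=[]
    for p in P:
        X=p+t[:,None]*N; prof.append([map_coordinates(im[:,:,c].astype(float),[X[:,1],X[:,0]],order=1) for c in range(3)])
    prof=np.array(prof); prof=gaussian_filter1d(prof,3,axis=0) # smooth along the side
    g=np.abs(np.gradient(gaussian_filter1d(prof,6,axis=2),axis=2)).sum(1)
    off=t[g[:,10:-10].argmax(1)+10]; s=(P-P[0])@d
    k=np.polyfit(s,off,1); o=np.abs(off-np.polyval(k,s)); ok=o<1.0
    k=np.polyfit(s[ok],off[ok],1); return off.mean(),np.degrees(np.arctan(k[0])),o.std()
E
python3 - <<'E'
from edge import *
im=cv2.imread("pics/t3.png")
for k,y in zip(("pumpkin","poppy","pretzel","wheat"),(.129,.043,-.043,-.129)):
    q=np.array([.511-.1224*y,-.212+.9925*y,.018,.1227])
    print(k,[tuple(np.round(edge(im,"top",q,s),2)) for s in (1,-1)])
    for dy in (-2,0,2):
        qq=q.copy();qq[3]+=np.radians(dy); print("   yaw",dy,[round(edge(im,"top",qq,s)[1],2) for s in (1,-1)])
im0=cv2.imread("pics/t3.png")
E
```

```text
pumpkin [(np.float64(-1.18), np.float64(0.25), np.float64(0.52)), (np.float64(0.2), np.float64(19.37), np.float64(0.72))]
   yaw -2 [np.float64(2.12), np.float64(18.89)]
   yaw 0 [np.float64(0.25), np.float64(19.37)]
   yaw 2 [np.float64(-1.48), np.float64(0.0)]
poppy [(np.float64(-2.17), np.float64(5.03), np.float64(0.14)), (np.float64(3.0), np.float64(-0.0), np.float64(0.0))]
   yaw -2 [np.float64(6.3), np.float64(0.0)]
   yaw 0 [np.float64(5.03), np.float64(-0.0)]
   yaw 2 [np.float64(3.56), np.float64(-0.0)]
pretzel [(np.float64(1.28), np.float64(-0.73), np.float64(0.04)), (np.float64(3.0), np.float64(-0.0), np.float64(0.0))]
   yaw -2 [np.float64(1.0), np.float64(-0.0)]
   yaw 0 [np.float64(-0.73), np.float64(-0.0)]
   yaw 2 [np.float64(-2.68), np.float64(-0.0)]
wheat [(np.float64(-0.02), np.float64(0.13), np.float64(0.05)), (np.float64(2.9), np.float64(0.0), np.float64(0.0))]
   yaw -2 [np.float64(2.03), np.float64(-1.03)]
   yaw 0 [np.float64(0.13), np.float64(0.0)]
   yaw 2 [np.float64(-1.69), np.float64(1.28)]
```

The cleanly detected long sides put the yaw within about 0.7° of the bays, and positions are within 2–3 mm. All four are free and the gripper is well clear, so I'll hand in.

```bash
python3 -c "
from workcell import env
print(env.close_job())"
```

```text
the job is handed in; nothing more can be done
None
```

The four bread sticks now lie free in the dark tray, one to a bay, top side up, in their original left-to-right order (pumpkin, poppy, pretzel, wheat); by the final pictures they are centred to within about 3 mm, and the job was handed in at about 48.5 s.

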